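# Hold the ball-headed microphone up to the studio loudspeaker

## Task

For a sound check, draw the ball-headed microphone out of its slanted desk stand, turn it level and hold it up in front of the loudspeaker, its head pointing squarely at the middle of the large cone, about 5 cm away and never touching the loudspeaker. Leave the slim microphone in its stand and everything else on the table where it is, and do not let the ball-headed one touch the table. Finish while still holding it there: it is not put down or let go.

Things in the scene. Friction and masses are not known exactly. Their poses are not given: they have to be found in the camera images.
- mic_center (a point): centre of the ball-headed microphone (185 mm long, 0.2 to 0.37 kg, balance point about 15 mm tailwards of here), the place to grip it. z runs along it from tail to head: round dark handle, 26 mm thick, rounded tail, from -92 to +32 mm, 35 mm collar to +44 mm, then the steel grille, 50 mm thick. It starts leaning 46 to 54 degrees from upright, head up, this point about 115 mm above the table.
- mic_head (a point): front end of the ball-headed microphone's head, on its axis (same axes as mic_center)
- mic_tail (a point): tail end of the ball-headed microphone, on its axis (same axes); at the start it sits 54 mm deep in the sleeve of its stand, so that the free part of the handle runs from about 38 mm below mic_center to 32 mm above it. It sags a little in the flared sleeve: drawn out midway between its own axis and the sleeve's, it comes freely.
- stand_ball: desk stand of the ball-headed microphone, fixed: round base 110 mm across, 16 mm high, a short post, and a sleeve (up to 42 mm outside, 55 mm deep, bore 34 mm at the mouth and 29 mm at the closed bottom) leaning 45 degrees from upright towards the stand's +x. Origin under the base's centre, z up. The two stands trade places from start to start.
- stand_ball_mouth (a point): centre of the mouth of that sleeve, 87 mm above the table (axes of stand_ball)
- stand_slim: the other stand, the same but with a bore 5 mm narrower, fixed; it holds the slim microphone
- slim_center (a point): centre of the slim, headless microphone (plain rod, 21 mm in diameter, 158 mm long, z along it), leaning in its stand the same way; to be left there
- cone (a point): middle of the large cone on the front of the loudspeaker, 105 mm above the table. x runs level INTO the box (the front looks along -x), y level along the front, z up. The small dome above it is the tweeter, not the cone.
- speaker: the loudspeaker, fixed: upright black box, 150 mm deep, 160 mm wide, 220 mm high, on the left of the table, its front looking across the table towards the stands. Origin under its centre, axes as for cone (the front is 75 mm from the origin along -x).
- bottle_a: clear bottle with a grey cap, 64 mm in diameter, 200 mm high, origin under its centre; leave alone
- tumbler: clear tumbler, 76 mm across, 85 mm high, origin under its centre; leave alone
- phone: black phone lying flat, 150 x 72 x 9 mm, origin under its centre; leave alone
- case: green spectacle case, 160 x 62 x 42 mm, origin under its centre; leave alone
- tub: amber jar with a clear lid, 90 mm in diameter, 90 mm high, origin under its centre; leave alone
There are look-alikes about, which are no part of the job. What is shaped like the part that bears mic_center but pink or yellow is not meant.

How it is judged:
By the outcome, as a careful person would: the job done as asked, in the order asked, and still so for the second after the job is handed in, while the arm keeps its last pose, push and grip.
It also fails if it takes over 50 s, if anything falls off the work surface, if the arm or the gripper's body presses on something with over 40 N, if the wrist force passes 120 N, or if a joint passes its speed limit or range.

## Robot

A 6-joint arm with a two-finger parallel gripper is mounted at the origin on the work surface. World frame = base frame: x ahead of the robot, y to its left, z up, the work surface at z = 0. Lengths are in m, angles in rad, forces in N, time in s.
With the tool pointing down it reaches from about 0.325 to 0.9 m from the base axis. Payload 6.1 kg.
Tool frame: the origin (TCP) lies midway between the tips of the shut fingers; the grasp point (between the pads) lies 19 mm behind it; z points along the fingers, y is the line along which they close (so a half turn about z gives the same grasp; the last joint's range is limited). The gripper opens to 85 mm and grips with 20 to 120 N. Pads are 22 mm wide; open, the fingers measure 114 mm over their backs; the gripper's body (76 mm by 85 mm) begins 54 mm behind the grasp point. The pads swing forward as they close: fully open they stand 13 mm farther back than shut.
Start: joints at [-1.294, 0.22, 1.526, -0, 1.395, -0.126], TCP at [0.245, -0.575, 0.231] pointing down, gripper open.
Joint ranges: [-2.98, 2.98], [-0.91, 2.08], [0.09, 2.57], [-1.24, 4.39], [0.2, 2.65], [-2.68, 2.68]. Speed limits (rad/s): [2.57, 2.57, 3.01, 3.14, 3.14, 3.14].

## Interface

Orientations are given as a unit quaternion [x, y, z, w].
In Python, from rig import robot gives the robot as it stands.
- The arm moves only by the tool send_rows, never from a script. Its argument "series" is a list of rows, each an object with "travel": the shift along the tool's x, y, z in m, a list of three; "delta_rot": the turn, a rotation vector about the tool's x, y, z in degrees, a list of three. A call has 1 to 8 rows; each row is the pose to reach, as a shift and turn from the pose commanded when the call began, along the tool's axes at that moment; what a row does not reach only later rows make up. A row lasts 1/8 s, in which the tool goes at most 62.5 mm and 10.7 degrees, less where a joint would pass 70% of its speed; a pose out of reach is approached as far as the arm can. A call with a gripper value outside its range is refused whole. "gripper" is the opening, from 0 (shut) to 1 (fully open), set as the call begins (left out, the last holds). The fingers move at their own pace and stop on an object; "force" is the grip in N (left out, the last holds). Time passes only in rows, so rows that repeat a pose let the fingers close. It gives the time, the measured TCP pose, the force, the opening and the grip force at its end, in the units of the state.
- robot.state(): the state, without advancing time (a new reading comes with each control period).
- robot.camera(name): name is "scene" or "top" or "wrist"; returns a dict with "img" (400x640x3 uint8, red, green, blue), "fx", "fy", "cx", "cy" (pixels), "R" (3x3) and "t" (3): a world point X has camera coordinates R X + t; the wrist camera has in their place "mount" (4x4, takes a point from camera to tool coordinates, whose origin is the TCP and whose axes are the flange's). Camera axes: x right, y down, z forward; pixel columns grow to the right and rows downward; lengths in m; the calibration is good to about 2 mm. A picture is of the moment at which its call begins: read the wrist's pose just before it. There is no depth.
- robot.close_job(): hands the job in; it is judged then, once.
Trained networks look in the newest picture that a camera, given by its name, has taken for a name from the list of things; names that differ only in an ending like _2 or _b are one class to them, and where a whole thing is asked for, a point or a joint stands for the part that bears it (a point fixed in the world has none). Each returns a list of dicts, best first, with "conf" (0 to 1); they miss things now and then, are a little off and sometimes report something else, mostly with a low value. They report only what shows in the picture. A call takes as long as a camera call. They do not tell look-alikes from the thing itself.
- robot.cut_out(camera, thing): "region" (400x640 bool, what is visible of it) and "bbox" ([left, top, right, bottom] in pixels, round what is visible of it).
The state is a dict: "time_s": time; "joint_pos": joint angles; "dq": joint speeds; "tau": joint torques, N m; "position": TCP position; "tcp_rot": TCP orientation; "ft_force": force on the tool from outside, world axes, zero at the start; "wrist_torque": the same for the moment, N m; "opening": finger opening in m; "grip_force": force on a finger pad.
Only numpy, scipy, OpenCV 4.12 (cv2) and the standard library are available. Lean on these libraries where they do the work, as an engineer would, in place of code of your own. Each camera call takes 0.05 s, during which the arm holds its last target. There are 200 camera calls.

## Working session

There is one attempt and no reset: what is moved stays moved. The work goes in short steps, Python scripts to look and compute and a tool call to move; the robot and the scene stay as the last step left them, time stands still between calls to the robot, and variables do not carry over. Pictures are saved under pics/ and viewed, at most 10 in all, crops included, and the job is handed in when it is done.

Besides the shell and the picture viewer there is one more tool, called after "Call:" in YAML: its name, and indented under it one key for each argument. send_rows: Moves the arm, as the interface text tells. Its arguments: {"type":"object","properties":{"series":{"type":"array"},"gripper":{"type":"number"},"force":{"type":"number"}},"required":["series"]}

```bash
mkdir -p pics; ls; python3 - <<'E'
from rig import robot
import cv2,numpy as np
ims=[]
for c in ["scene","top"]:
    d=robot.camera(c); cv2.imwrite(f"pics/{c}0.png",d["img"][:,:,::-1])
    print(c,d["fx"],d["cx"],d["cy"],np.round(d["R"],3).tolist(),np.round(d["t"],3).tolist())
    np.savez(f"{c}.npz",**d)
    for th in ["mic_center","stand_ball","stand_slim","slim_center","speaker","bottle_a","tumbler","phone","case","tub"]:
        print(th,[(round(r["conf"],2),[int(x) for x in r["bbox"]]) for r in robot.cut_out(c,th)])
s=robot.state();print(s["time_s"],s["tcp_rot"],s["ft_force"])
E
```

```text
pics
scene 479.7031763275379 312.29388046639565 195.59561578464118 [[-0.276, 0.961, -0.023], [0.617, 0.159, -0.771], [-0.737, -0.227, -0.636]] [0.092, -0.264, 1.619]
mic_center [(0.82, [119, 171, 167, 193]), (0.66, [317, 218, 369, 271]), (0.61, [217, 112, 242, 153]), (0.23, [218, 153, 274, 177]), (0.17, [146, 176, 189, 223])]
stand_ball [(0.73, [148, 176, 190, 222])]
stand_slim [(0.64, [236, 176, 259, 185]), (0.6, [234, 176, 278, 221]), (0.5, [122, 174, 169, 191])]
slim_center [(0.59, [236, 177, 261, 186])]
speaker [(0.63, [434, 156, 540, 292])]
bottle_a [(0.56, [276, 225, 312, 308])]
tumbler []
phone [(0.67, [163, 221, 220, 275])]
case [(0.89, [220, 154, 272, 179])]
tub [(0.78, [214, 234, 257, 291])]
top 446.27722054608785 327.3415137959102 190.54591642495902 [[-0.001, -1.0, 0.02], [-0.989, -0.002, -0.15], [0.15, -0.02, -0.988]] [0.041, 0.545, 1.233]
mic_center [(0.78, [443, 275, 470, 343]), (0.73, [457, 134, 480, 183])]
stand_ball [(0.57, [433, 161, 472, 203])]
stand_slim [(0.87, [358, 189, 398, 227])]
slim_center [(0.71, [122, 139, 215, 219]), (0.55, [373, 171, 385, 206])]
speaker [(0.97, [126, 142, 217, 221])]
bottle_a [(0.74, [303, 92, 325, 130])]
tumbler [(0.94, [288, 230, 316, 256])]
phone [(0.87, [391, 120, 422, 174])]
case [(0.92, [373, 238, 433, 266]), (0.43, [124, 142, 217, 222])]
tub [(0.76, [345, 106, 379, 143]), (0.38, [456, 135, 476, 180])]
1.1 [ 9.79785945e-01  2.00048750e-01 -4.38358759e-06  1.03071292e-05] [-0.39336433  0.75274231 -0.38891794]
```

View pics/scene0.png

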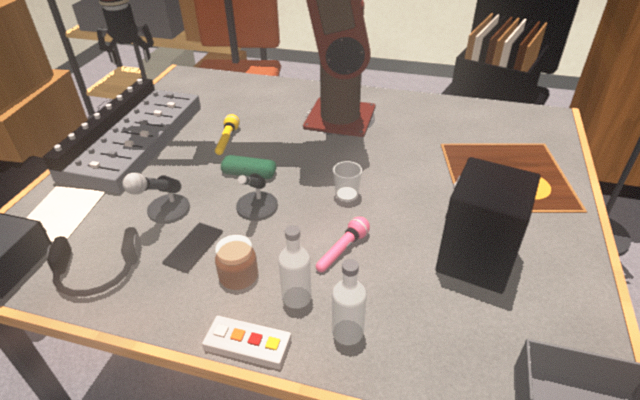

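View pics/top0.png

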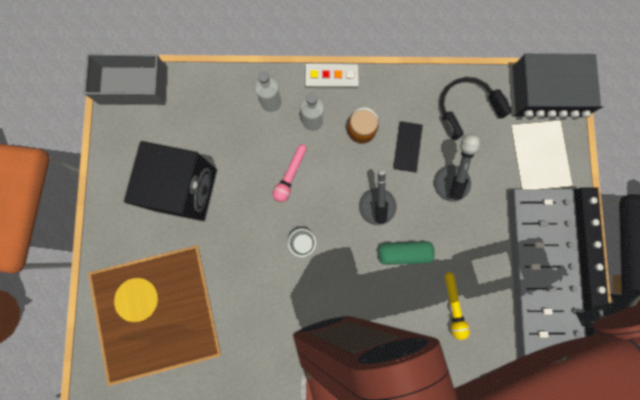

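The scene picture shows the ball-headed mic (grey grille, dark handle) at (150,184) and in top at (463,165), in the right-hand stand. The look-alikes are pink, scene (343,245) / top (290,172), and yellow, scene (229,132) / top (457,305). The slim rod is at top (380,190). The grey-headed one in the slanted stand fits the description. I'll confirm it in an enlarged crop.

```bash
python3 - <<'E'
import cv2,numpy as np
a=np.load("scene.npz")["img"][:,:,::-1];b=np.load("top.npz")["img"][:,:,::-1]
def crop(i,x,y,w,h): return cv2.resize(i[y:y+h,x:x+w],(400,300),interpolation=cv2.INTER_CUBIC)
o=np.vstack([np.hstack([crop(a,115,160,80,60),crop(b,420,130,80,60+0)]),np.hstack([crop(a,420,140,160,120),crop(b,115,130,120,90)])])
o=np.ascontiguousarray(o);cv2.imwrite("pics/crop1.png",o)
E
```

```text
(no output)
```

View pics/crop1.png

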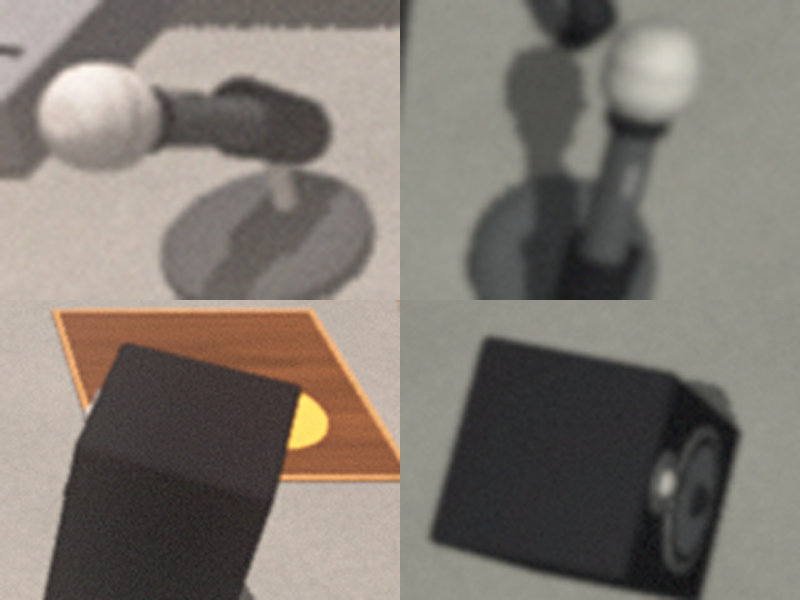

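```bash
cat > h.py <<'E'
import numpy as np
C={c:np.load(c+".npz") for c in ["scene","top"]}
def ray(c,u,v):
    d=C[c]; k=np.array([(u-d["cx"])/d["fx"],(v-d["cy"])/d["fy"],1]); R=d["R"]
    r=R.T@k; return -R.T@d["t"], r/np.linalg.norm(r)
def tri(*o):
    A=0;b=0
    for c,u,v in o:
        p,r=ray(c,u,v);M=np.eye(3)-np.outer(r,r);A=A+M;b=b+M@p
    X=np.linalg.solve(A,b); return X,[round(1e3*np.linalg.norm((np.eye(3)-np.outer(r,r))@(X-p)),1) for p,r in [ray(*q) for q in o]]
def onz(c,u,v,z):
    p,r=ray(c,u,v);return p+r*(z-p[2])/r[2]
def proj(c,X):
    d=C[c];q=d["R"]@X+d["t"];return np.array([d["cx"]+d["fx"]*q[0]/q[2],d["cy"]+d["fy"]*q[1]/q[2]])
E
python3 - <<'E'
from h import *
np.set_printoptions(precision=4,suppress=True)
b,e=tri(("scene",134.8,183.2),("top",470.6,144.8));print("ball",b,e)
s1=onz("top",452.5,182,.012);s2=onz("scene",168.6,208,.014);print("base",s1,s2)
v=(b-(s1+s2)/2)[:2];print("az",np.degrees(np.arctan2(v[1],v[0])),np.hypot(*v))
P=[onz("top",u,w,.22) for u,w in [(141.1,141.1),(196.6,151.9),(183.4,211.6),(124.9,202)]]
for p in P: print("spk",p)
print([np.linalg.norm(P[i]-P[(i+1)%4]) for i in range(4)])
print("cone",onz("top",204.4,189.1,.105))
for p in [(466,183),(458,186)]: pass
print("camtop",ray("top",0,0)[0],ray("scene",0,0)[0])
E
```

```text
ball [ 0.6523 -0.3381  0.147 ] [np.float64(1.2), np.float64(1.2)]
base [ 0.5752 -0.3276  0.012 ] [ 0.5813 -0.3195  0.014 ]
az -11.069228387563887 0.07551396160766964
spk [0.6399 0.5049 0.22  ]
spk [0.6131 0.3675 0.22  ]
spk [0.4653 0.3929 0.22  ]
spk [0.4884 0.5344 0.22  ]
[np.float64(0.13994016812830817), np.float64(0.14999487662851974), np.float64(0.14341669154814168), np.float64(0.15434260268510386)]
cone [0.5382 0.3742 0.105 ]
camtop [0.3536 0.0672 1.2997] [1.3821 0.3211 0.8284]
```

```bash
cat >> h.py <<'E'
from scipy.spatial.transform import Rotation as Ro
def axis(L,az): L,az=np.radians([L,az]); return np.array([np.sin(L)*np.cos(az),np.sin(L)*np.sin(az),np.cos(L)])
def toolR(a,zd):   # tool x along a, z nearest to zd
    z=zd-a*(a@zd); z/=np.linalg.norm(z); return np.column_stack([a,np.cross(z,a),z])
def plan(s,G,Rt,back=0):
    R0=Ro.from_quat(s["tcp_rot"]).as_matrix(); p=G+Rt[:,2]*(.019-back)
    t=R0.T@(p-s["position"]); w=Ro.from_matrix(R0.T@Rt).as_rotvec(degrees=True)
    print("travel",np.round(t,4).tolist(),"rot",np.round(w,2).tolist(),"|t|",np.linalg.norm(t).round(3),np.linalg.norm(w).round(1),"tcp",p.round(4))
E
python3 - <<'E'
from h import *
from rig import robot
np.set_printoptions(precision=4,suppress=True)
b,e=tri(("scene",134.8,183.2),("top",470.6,144.8))
m,e=tri(("scene",158.5,184.2),("top",461,181.8));print("mouth",m,e)
d=b-m;n=np.linalg.norm(d);d/=n;print(n,d,"lean",np.degrees(np.arccos(d[2])),"az",np.degrees(np.arctan2(d[1],d[0])))
a=axis(52,-10);G=b-.0675*a;print("center",G)
s=robot.state();plan(s,G,toolR(a,np.array([0,0,-1.])),.12)
c=robot.camera("wrist");print(c["mount"],c["fx"],c["cx"],c["cy"])
E
```

```text
mouth [ 0.5666 -0.336   0.0777] [np.float64(4.7), np.float64(4.7)]
0.110271319304547 [ 0.7777 -0.019   0.6284] lean 51.06980065259447 az -1.4025314286132546
center [ 0.6    -0.3288  0.1054]
travel [0.3709, -0.1212, 0.0463] rot [-10.96, 36.92, 31.85] |t| 0.393 50.0 tcp [ 0.5387 -0.318   0.185 ]
[[-0.0006 -0.954  -0.2997  0.0764]
 [ 1.     -0.0006  0.     -0.0009]
 [-0.0002 -0.2997  0.954  -0.1425]
 [ 0.      0.      0.      1.    ]] 277.40665279300043 316.93432445799795 197.60984915457527
```

The crop confirms it: a light grey grille on a dark handle, slanted in the stand. I'm moving to the pre-grasp pose.

Call:
send_rows:
  series:
    - {"travel": [0.046, -0.015, 0.006], "delta_rot": [-1.4, 4.6, 4.0]}
    - {"travel": [0.093, -0.03, 0.012], "delta_rot": [-2.75, 9.2, 8.0]}
    - {"travel": [0.139, -0.045, 0.017], "delta_rot": [-4.1, 13.8, 12.0]}
    - {"travel": [0.185, -0.06, 0.023], "delta_rot": [-5.5, 18.5, 16.0]}
    - {"travel": [0.232, -0.076, 0.029], "delta_rot": [-6.9, 23.1, 20.0]}
    - {"travel": [0.278, -0.091, 0.035], "delta_rot": [-8.2, 27.7, 23.9]}
    - {"travel": [0.324, -0.106, 0.04], "delta_rot": [-9.6, 32.3, 27.9]}
    - {"travel": [0.371, -0.121, 0.046], "delta_rot": [-11.0, 36.9, 31.9]}
  gripper: 1

```text
time_s: 2.15
position: [0.5398, -0.3176, 0.1859]
tcp_rot: [0.941, -0.084, 0.326, 0.029]
ft_force: [1.7, 1.0, -0.1]
opening: 0.0857
grip_force: 0.0
```

Call:
send_rows:
  series:
    - {"travel": [0, 0, 0], "delta_rot": [0, 0, 0]}
    - {"travel": [0, 0, 0], "delta_rot": [0, 0, 0]}
    - {"travel": [0, 0, 0], "delta_rot": [0, 0, 0]}

```text
time_s: 2.52
position: [0.5388, -0.3198, 0.1863]
tcp_rot: [0.942, -0.083, 0.325, 0.03]
ft_force: [-0.0, -0.3, -0.0]
opening: 0.0853
grip_force: 0.0
```

```bash
python3 - <<'E'
from rig import robot
import cv2,numpy as np
from scipy.spatial.transform import Rotation as Ro
s=robot.state();d=robot.camera("wrist")
T=np.eye(4);T[:3,:3]=Ro.from_quat(s["tcp_rot"]).as_matrix();T[:3,3]=s["position"]
W=np.linalg.inv(T@np.array(d["mount"]));d["R"]=W[:3,:3];d["t"]=W[:3,3];np.savez("wrist.npz",**d)
im=d["img"][:,:,::-1].copy()
for th in ["mic_center","stand_ball"]:
  for r in robot.cut_out("wrist",th): print(th,r["conf"],r["bbox"])
cv2.imwrite("pics/w1.png",im);print(s["joint_pos"],s["position"],s["time_s"])
E
```

```text
mic_center 0.73 [281.0, 85.2, 338.1, 243.5]
stand_ball 0.72 [271.5, 207.7, 362.0, 292.4]
[-0.87945441 -0.1128662   2.10276498  0.64514107  0.72151129  0.46734262] [ 0.53882705 -0.31979126  0.18634693] 2.525
```

View pics/w1.png

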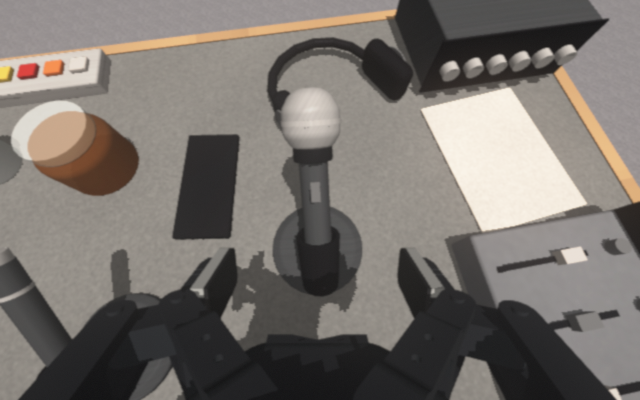

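```bash
cat > fit.py <<'E'
import h
from h import *
from scipy.optimize import least_squares
from rig import robot
np.set_printoptions(precision=4,suppress=True)
C["wrist"]=np.load("wrist.npz")
obs=[("scene",.0675,134.8,183.2,1),("top",.0675,470.6,144.8,1),("wrist",.0675,310.5,118.5,2),("wrist",.032,313.5,160,3),("wrist",-.038,316.5,240,5),("top",-.035,461,181.8,3)]
def f(q):
    a=axis(q[3],q[4]);c=q[:3];r=[]
    for k,z,u,v,w in obs: r+=list((proj(k,c+z*a)-[u,v])/w)
    r.append(((c-.0385*a)[2]-.087)/.003)
    W=C["wrist"];dep=(W["R"]@(c+.0675*a)+W["t"])[2];r.append((dep-277.4*.05/59)/.008)
    r.append((q[3]-50)/4)
    return r
o=least_squares(f,[.6,-.33,.11,50,-8]);q=o.x;print(q,o.cost);print(np.round(o.fun,1))
a=axis(q[3],q[4]);plan(robot.state(),q[:3],toolR(a,np.array([0,0,-1.])),0)
E
python3 fit.py
```

```text
[ 0.5998 -0.3289  0.1101 53.5635 -6.7923] 2.9202980660759166
[-0.2 -0.6 -1.1 -0.6  0.5  0.4  0.1  0.5  0.2 -1.  -0.3 -1.1  0.1 -0.2
  0.9]
travel [0.0015, -0.0023, 0.1168] rot [2.07, -1.58, -2.63] |t| 0.117 3.7 tcp [ 0.611  -0.3302  0.0948]
```

The wrist view shows the mic centred between the fingers: ball at (310,118), mouth at (316,240). I'll move in and close.

Call:
send_rows:
  series:
    - {"travel": [0.001, -0.002, 0.03], "delta_rot": [2.1, -1.6, -2.6]}
    - {"travel": [0.0015, -0.0023, 0.06], "delta_rot": [2.1, -1.6, -2.6]}
    - {"travel": [0.0015, -0.0023, 0.09], "delta_rot": [2.1, -1.6, -2.6]}
    - {"travel": [0.0015, -0.0023, 0.11], "delta_rot": [2.1, -1.6, -2.6]}
    - {"travel": [0.0015, -0.0023, 0.117], "delta_rot": [2.1, -1.6, -2.6]}
    - {"travel": [0.0015, -0.0023, 0.117], "delta_rot": [2.1, -1.6, -2.6]}

```text
time_s: 3.42
position: [0.6111, -0.329, 0.0938]
tcp_rot: [0.948, -0.056, 0.312, 0.017]
ft_force: [1.3, -0.3, -0.2]
opening: 0.0854
grip_force: 0.0
```

```bash
python3 - <<'E'
from rig import robot
import cv2,numpy as np
from scipy.spatial.transform import Rotation as Ro
s=robot.state();d=robot.camera("wrist")
cv2.imwrite("pics/w2.png",d["img"][:,:,::-1]);print(s["position"],s["ft_force"],s["time_s"])
E
```

```text
[ 0.61114328 -0.32903131  0.09379602] [ 1.27508485 -0.2552826  -0.24018438] 3.425
```

View pics/w2.png

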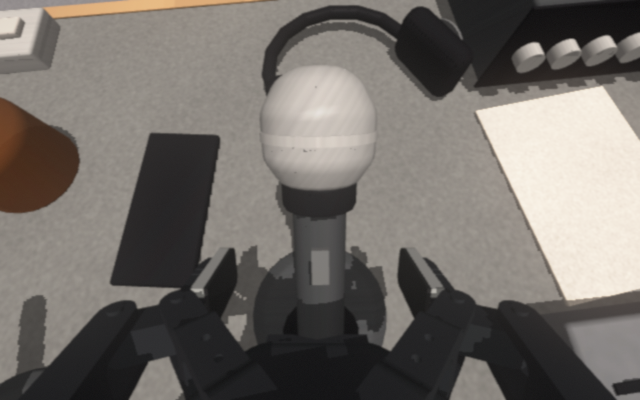

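The mic is centred: ball at (319,128), handle between the pads near (320,270). Closing.

Call:
send_rows:
  series:
    - {"travel": [0, 0, 0], "delta_rot": [0, 0, 0]}
    - {"travel": [0, 0, 0], "delta_rot": [0, 0, 0]}
    - {"travel": [0, 0, 0], "delta_rot": [0, 0, 0]}
    - {"travel": [0, 0, 0], "delta_rot": [0, 0, 0]}
    - {"travel": [0, 0, 0], "delta_rot": [0, 0, 0]}
    - {"travel": [0, 0, 0], "delta_rot": [0, 0, 0]}
    - {"travel": [0, 0, 0], "delta_rot": [0, 0, 0]}
    - {"travel": [0, 0, 0], "delta_rot": [0, 0, 0]}
  gripper: 0
  force: 70

```text
time_s: 4.47
position: [0.6115, -0.3293, 0.0945]
tcp_rot: [0.948, -0.056, 0.312, 0.018]
ft_force: [-4.7, -0.1, 6.0]
opening: 0.024
grip_force: 68.2
```

Call:
send_rows:
  series:
    - {"travel": [0.006, 0, -0.0004], "delta_rot": [0, 0, 0]}
    - {"travel": [0.015, 0, -0.001], "delta_rot": [0, 0, 0]}
    - {"travel": [0.025, 0, -0.0018], "delta_rot": [0, 0, 0]}
    - {"travel": [0.035, 0, -0.0025], "delta_rot": [0, 0, 0]}

```text
time_s: 4.97
position: [0.6377, -0.3312, 0.1159]
tcp_rot: [0.949, -0.056, 0.311, 0.017]
ft_force: [0.2, -0.7, -2.8]
opening: 0.024
grip_force: 68.4
```

Call:
send_rows:
  series:
    - {"travel": [0.01, 0, -0.0007], "delta_rot": [0, 0, 0]}
    - {"travel": [0.02, 0, -0.0014], "delta_rot": [0, 0, 0]}
    - {"travel": [0.03, 0, -0.002], "delta_rot": [0, 0, 0]}
    - {"travel": [0.04, 0, -0.003], "delta_rot": [0, 0, 0]}
    - {"travel": [0.04, 0, -0.003], "delta_rot": [0, 0, 0]}

```text
time_s: 5.6
position: [0.669, -0.3359, 0.1442]
tcp_rot: [0.948, -0.056, 0.312, 0.018]
ft_force: [-0.8, 0.0, -1.9]
opening: 0.0243
grip_force: 68.4
```

```bash
python3 - <<'E'
from rig import robot
import cv2,numpy as np
s=robot.state();d=robot.camera("wrist");e=robot.camera("scene")["img"]
print(s["ft_force"])
o=np.hstack([cv2.resize(d["img"],(480,300)),cv2.resize(e[120:260,60:210],(320,300))])
cv2.imwrite("pics/w3.png",o[:,:,::-1]);print(s["position"],s["ft_force"],s["time_s"])
E
```

```text
[-0.76954384  0.03183637 -1.93212336]
[ 0.66901739 -0.33587331  0.14417544] [-0.76954384  0.03183637 -1.93212336] 5.6
```

View pics/w3.png

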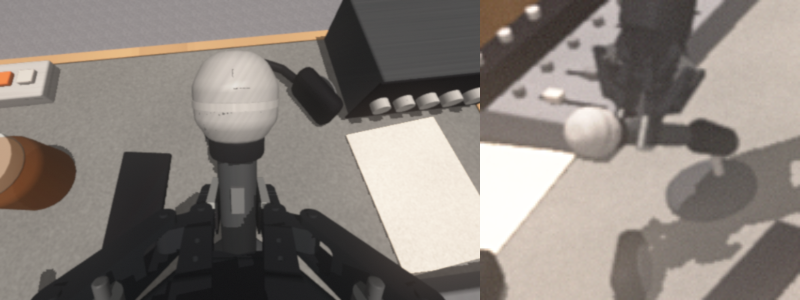

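The mic is held and clear of the sleeve: wrist ball at about (313,129), grip steady. Next I'll refine the speaker pose by fitting its box to the masks, and plan the carry.

```bash
cat > spk.py <<'E'
from h import *
from rig import robot
import cv2
from scipy.optimize import minimize
np.set_printoptions(precision=4,suppress=True)
M={}
for c in ["top","scene"]:
    robot.camera(c); r=robot.cut_out(c,"speaker")[0]; M[c]=r["region"].astype(np.uint8); print(c,r["conf"],r["bbox"],M[c].sum())
def mk(q,c):
    x,y,w=q[0],q[1],np.radians(q[2]*100);e=np.array([np.cos(w),np.sin(w),0]);n=np.array([-e[1],e[0],0])
    P=np.array([proj(c,np.array([x,y,0])+e*i*.075+n*j*.08+np.array([0,0,k])) for i in(-1,1) for j in(-1,1) for k in(0,.22)])
    m=np.zeros((400,640),np.uint8);cv2.fillConvexPoly(m,np.round(cv2.convexHull(P.astype(np.float32))*16).astype(np.int32),1,shift=4);return m
for cs in (["top"],["scene"],["top","scene"]):
    f=lambda q:sum((mk(q,c)!=M[c]).sum()/M[c].sum() for c in cs)
    o=minimize(f,[.55,.45,.80],method="Nelder-Mead",options=dict(initial_simplex=[[.55,.45,.8],[.57,.45,.8],[.55,.47,.8],[.55,.45,.86]],xatol=1e-4,fatol=1e-4))
    x,y,w=o.x;w*=100;e=np.array([np.cos(np.radians(w)),np.sin(np.radians(w))]);print(cs,o.x,o.fun,"cone",np.array([x,y])-.075*e,"yaw",w)
E
python3 spk.py
```

```text
top 0.8 [123.4, 141.1, 218.3, 222.9] 5403
scene 0.77 [435.1, 157.6, 541.0, 293.6] 9543
['top'] [0.5505 0.4528 0.7839] 0.050712567092356095 cone [0.5354 0.3793] yaw 78.39039493882316
['scene'] [0.5449 0.4554 0.7922] 0.04149638478465891 cone [0.5309 0.3817] yaw 79.22141101321681
['top', 'scene'] [0.5511 0.455  0.7804] 0.10536609099128333 cone [0.5356 0.3816] yaw 78.04272201032344
```

```bash
python3 - <<'E'
from h import *
from rig import robot
s=robot.state();dn=np.array([0,0,-1.])
Rc=Ro.from_quat(s["tcp_rot"]).as_matrix()
G=s["position"]-.019*Rc[:,2];print("G",G,"x",Rc[:,0])
plan(s,np.array([.62,-.31,.30]),Rc)
# then from there
pA=dict(position=np.array([.62,-.31,.30])+.019*Rc[:,2],tcp_rot=s["tcp_rot"])
RB=toolR(axis(80,35),dn);GB=np.array([.54,-.05,.31]);plan(pA,GB,RB)
pB=dict(position=GB+.019*RB[:,2],tcp_rot=Ro.from_matrix(RB).as_quat())
a=axis(90,78.5);RC=toolR(a,dn);GC=np.array([.535,.38,.105])-(.0925+.05+.04)*a+[0,0,.18];plan(pB,GC,RC)
E
```

```text
G [ 0.65640496 -0.33412842  0.15765978] x [ 0.79976438 -0.09562877  0.59264836]
travel [0.0529, -0.02, -0.1377] rot [0.0, 0.0, 0.0] |t| 0.149 0.0 tcp [ 0.6312 -0.3113  0.2847]
travel [-0.092, -0.251, -0.0753] rot [16.47, -25.2, -38.74] |t| 0.278 49.1 tcp [ 0.5427 -0.0481  0.2913]
travel [0.1008, -0.2295, 0.0435] rot [3.8, -9.51, -43.39] |t| 0.254 44.6 tcp [0.4986 0.2012 0.266 ]
```

Call:
send_rows:
  series:
    - {"travel": [0.02, 0, -0.005], "delta_rot": [0, 0, 0]}
    - {"travel": [0.04, 0, -0.03], "delta_rot": [0, 0, 0]}
    - {"travel": [0.053, -0.005, -0.06], "delta_rot": [0, 0, 0]}
    - {"travel": [0.053, -0.01, -0.095], "delta_rot": [0, 0, 0]}
    - {"travel": [0.053, -0.018, -0.125], "delta_rot": [0, 0, 0]}
    - {"travel": [0.053, -0.02, -0.138], "delta_rot": [0, 0, 0]}

```text
time_s: 6.65
position: [0.6312, -0.3113, 0.2875]
tcp_rot: [0.948, -0.056, 0.313, 0.018]
ft_force: [0.3, 0.0, -2.5]
opening: 0.0235
grip_force: 68.8
```

Call:
send_rows:
  series:
    - {"travel": [-0.012, -0.031, -0.01], "delta_rot": [2.0, -3.1, -4.8]}
    - {"travel": [-0.023, -0.063, -0.019], "delta_rot": [4.1, -6.3, -9.7]}
    - {"travel": [-0.035, -0.094, -0.028], "delta_rot": [6.2, -9.4, -14.5]}
    - {"travel": [-0.046, -0.126, -0.038], "delta_rot": [8.2, -12.6, -19.4]}
    - {"travel": [-0.058, -0.157, -0.047], "delta_rot": [10.3, -15.7, -24.2]}
    - {"travel": [-0.069, -0.188, -0.056], "delta_rot": [12.3, -18.9, -29.0]}
    - {"travel": [-0.081, -0.22, -0.066], "delta_rot": [14.4, -22.0, -33.9]}
    - {"travel": [-0.092, -0.251, -0.075], "delta_rot": [16.5, -25.2, -38.7]}

```text
time_s: 7.65
position: [0.5427, -0.0473, 0.2911]
tcp_rot: [0.95, 0.301, 0.082, -0.027]
ft_force: [0.3, 0.2, -3.4]
opening: 0.0237
grip_force: 68.7
```

Call:
send_rows:
  series:
    - {"travel": [0.013, -0.029, 0.005], "delta_rot": [0.5, -1.2, -5.4]}
    - {"travel": [0.025, -0.057, 0.011], "delta_rot": [0.9, -2.4, -10.8]}
    - {"travel": [0.038, -0.086, 0.016], "delta_rot": [1.4, -3.6, -16.3]}
    - {"travel": [0.05, -0.115, 0.022], "delta_rot": [1.9, -4.8, -21.7]}
    - {"travel": [0.063, -0.143, 0.027], "delta_rot": [2.4, -5.9, -27.1]}
    - {"travel": [0.076, -0.172, 0.033], "delta_rot": [2.8, -7.1, -32.5]}
    - {"travel": [0.088, -0.201, 0.038], "delta_rot": [3.3, -8.3, -38.0]}
    - {"travel": [0.101, -0.23, 0.0435], "delta_rot": [3.8, -9.5, -43.4]}

```text
time_s: 8.65
position: [0.4987, 0.2028, 0.2655]
tcp_rot: [0.773, 0.634, -0.0, -0.0]
ft_force: [0.6, -0.6, -2.1]
opening: 0.0238
grip_force: 68.7
```

Call:
send_rows:
  series:
    - {"travel": [0, 0, 0], "delta_rot": [0, 0, 0]}
    - {"travel": [0, 0, 0], "delta_rot": [0, 0, 0]}
    - {"travel": [0, 0, 0], "delta_rot": [0, 0, 0]}

```text
time_s: 9.02
position: [0.4992, 0.2008, 0.2663]
tcp_rot: [0.775, 0.632, 0.0, 0.0]
ft_force: [-0.5, -0.2, -1.4]
opening: 0.0234
grip_force: 68.7
```

```bash
python3 - <<'E'
from h import *
from rig import robot
import cv2
s=robot.state();d=robot.camera("wrist");e=robot.camera("top")["img"];np.save("topB.npy",e)
T=np.eye(4);T[:3,:3]=Ro.from_quat(s["tcp_rot"]).as_matrix();T[:3,3]=s["position"]
W=np.linalg.inv(T@np.array(d["mount"]));d["R"]=W[:3,:3];d["t"]=W[:3,3];np.savez("wristB.npz",**d)
R=T[:3,:3];print(s["position"],R[:,0],R[:,2],s["joint_pos"],s["time_s"],s["grip_force"])
o=np.zeros((600,640,3),np.uint8);o[:400]=d["img"];o[400:]=cv2.resize(e[120:220,100:420],(640,200))
cv2.imwrite("pics/w4.png",o[:,:,::-1])
dn=np.array([0,0,-1.]);a=axis(90,78.5);plan(s,np.array([.535,.38,.105])-(.0925+.05+.04)*a,toolR(a,dn))
E
```

```text
[0.49917654 0.2007762  0.26630812] [2.01054589e-01 9.79579847e-01 6.12529090e-04] [ 7.79054828e-04  4.65399825e-04 -9.99999588e-01] [ 2.35634327e-01 -1.07663008e-02  1.71064847e+00  2.72962761e-04
  1.44084431e+00  4.38033690e-01] 9.025 68.70164752006531
travel [0.0002, -0.0007, 0.1803] rot [0.04, -0.04, -0.1] |t| 0.18 0.1 tcp [0.4986 0.2012 0.086 ]
```

View pics/w4.png

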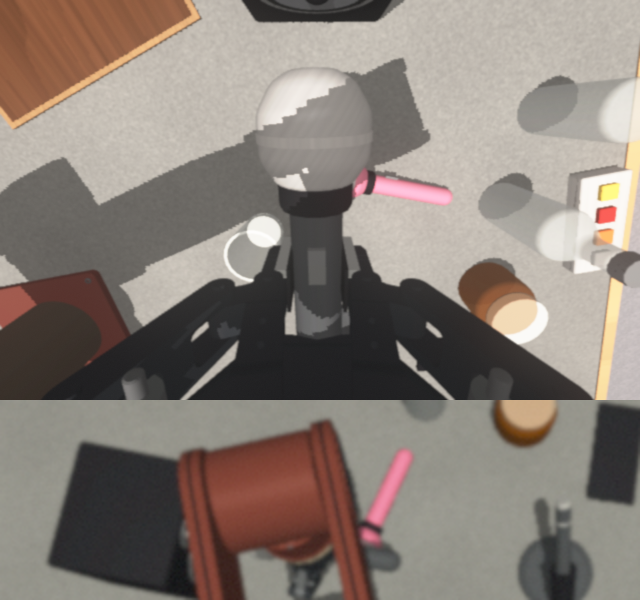

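```bash
cat > ax.py <<'E'
import sys
from h import *
from rig import robot
np.set_printoptions(precision=4,suppress=True)
C["wrist"]=np.load("wristB.npz"); d=C["wrist"]; m=d["mount"]
def tool(u,v,z=-.019):
    r=m[:3,:3]@np.array([(u-d["cx"])/d["fx"],(v-d["cy"])/d["fy"],1]);p=m[:3,3];return p+r*(z-p[2])/r[2]
for u,v in [(314.5,129),(316,205),(316.5,240),(319.5,320)]: print(tool(u,v))
L=onz("wrist",258,20,0);R=onz("wrist",380,20,0);e=R-L;print("bottom",L,R,np.linalg.norm(e),"yaw",np.degrees(np.arctan2(e[1],e[0]))+90,"mid",(L+R)/2)
E
python3 ax.py
```

```text
[ 0.0696 -0.0017 -0.019 ]
[ 0.0348 -0.0011 -0.019 ]
[ 0.0167 -0.0009 -0.019 ]
[-0.0311  0.0007 -0.019 ]
bottom [0.4625 0.4006 0.    ] [0.6162 0.369  0.    ] 0.156924932113253 yaw 78.38597781453538 mid [0.5393 0.3848 0.    ]
```

```bash
cat > go.py <<'E'
import sys
from h import *
from rig import robot
gap,pit,cx,cy,yaw,cz=map(float,sys.argv[1:7])   # pit: mic head-up angle in tool (deg)
a=axis(90,yaw); b=-1.4
RT=toolR(a,np.array([0,0,-1.]))@Ro.from_euler("zy",[-b,pit],degrees=True).as_matrix()
u=Ro.from_euler("zy",[-b,pit],degrees=True).as_matrix().T@[1,0,0]; print("axis in tool",u)
head=np.array([.002,0,-.019])+.0925*u
tgt=np.array([cx,cy,cz])-gap*a
p=tgt-RT@head; s=robot.state()
plan(s,p-RT[:,2]*.019,RT)
E
python3 go.py .09 0 .537 .382 78.4 .105
```

```text
axis in tool [ 0.99970149 -0.02443218  0.        ]
travel [0.0005, 0.0004, 0.1805] rot [0.05, -0.04, 1.4] |t| 0.18 1.4 tcp [0.4999 0.2013 0.086 ]
```

Call:
send_rows:
  series:
    - {"travel": [0, 0, 0.025], "delta_rot": [0, 0, 0.4]}
    - {"travel": [0, 0, 0.055], "delta_rot": [0, 0, 0.8]}
    - {"travel": [0, 0, 0.085], "delta_rot": [0, 0, 1.4]}
    - {"travel": [0, 0, 0.115], "delta_rot": [0, 0, 1.4]}
    - {"travel": [0, 0, 0.145], "delta_rot": [0, 0, 1.4]}
    - {"travel": [0, 0, 0.165], "delta_rot": [0, 0, 1.4]}
    - {"travel": [0.0005, 0.0004, 0.18], "delta_rot": [0, 0, 1.4]}
    - {"travel": [0.0005, 0.0004, 0.18], "delta_rot": [0, 0, 1.4]}

```text
time_s: 10.12
position: [0.4989, 0.2017, 0.0854]
tcp_rot: [0.782, 0.623, -0.001, -0.0]
ft_force: [-0.1, 0.3, -1.4]
opening: 0.0242
grip_force: 68.7
```

```bash
cat > look.py <<'E'
from h import *
from rig import robot
import cv2,sys
s=robot.state();w=robot.camera("wrist")["img"];e=robot.camera("scene")["img"];t=robot.camera("top")["img"]
o=np.vstack([cv2.resize(e[150:300,320:540],(800,545)[:2])[:,:],]) if 0 else cv2.resize(e[160:300,330:550],(800,509),interpolation=cv2.INTER_CUBIC)
cv2.imwrite(sys.argv[1],o[:,:,::-1]);cv2.imwrite("pics/wX.png",w[:,:,::-1]);np.save("scn.npy",e)
print(s["time_s"],s["position"],s["ft_force"])
E
python3 look.py pics/s5.png
```

```text
10.125 [0.49886587 0.20165197 0.08541844] [-0.09240188  0.25220839 -1.40551992]
```

View pics/s5.png

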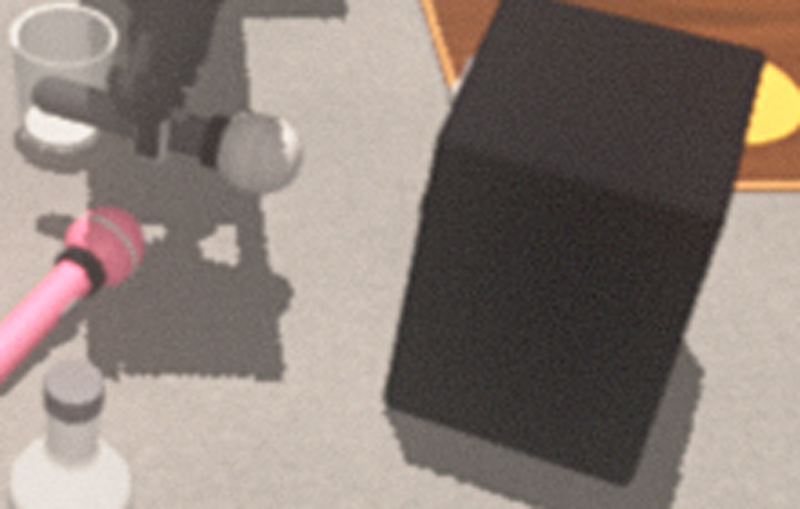

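```bash
python3 - <<'E'
from h import *
from rig import robot
np.set_printoptions(precision=1,suppress=True)
s=robot.state();R=Ro.from_quat(s["tcp_rot"]).as_matrix()
for pit in (-4,0,4):
    u=Ro.from_euler("zy",[1.4,pit],degrees=True).as_matrix().T@[1,0,0]
    c=s["position"]+R@[.002,0,-.019]
    print(pit,np.degrees(np.arcsin((R@u)[2])).round(1),[(proj("scene",c+R@u*z)-[330,160])*3.636 for z in(.0675,.038,-.080,-.0925)])
E
```

```text
-4 4.1 [array([261.9, 144.7]), array([217.8, 134.3]), array([50.6, 94.8]), array([33.7, 90.8])]
0 0.1 [array([261.4, 150.5]), array([217.6, 137.5]), array([50.5, 88.2]), array([33.5, 83.2])]
4 -3.9 [array([260.5, 156. ]), array([217.1, 140.7]), array([50.9, 81.7]), array([33.9, 75.7])]
```

In the scene crop the mic is within about 1° of level (ball at (258,153), tail at (40,93)), and the gap to the box is clear. I'll close in to 5 cm.

```bash
python3 go.py .05 -0.7 .537 .3815 78.4 .107
```

```text
axis in tool [ 0.99962688 -0.02443035 -0.012217  ]
travel [0.0382, -0.0011, -0.0005] rot [0.11, -0.78, 0.09] |t| 0.038 0.8 tcp [0.5078 0.2397 0.088 ]
```

Call:
send_rows:
  series:
    - {"travel": [0.007, 0, 0], "delta_rot": [0, -0.2, 0]}
    - {"travel": [0.015, 0, 0], "delta_rot": [0, -0.5, 0]}
    - {"travel": [0.024, -0.001, 0], "delta_rot": [0, -0.8, 0]}
    - {"travel": [0.032, -0.001, -0.0005], "delta_rot": [0, -0.8, 0]}
    - {"travel": [0.038, -0.001, -0.001], "delta_rot": [0, -0.8, 0]}
    - {"travel": [0.038, -0.001, -0.001], "delta_rot": [0, -0.8, 0]}
    - {"travel": [0.038, -0.001, -0.001], "delta_rot": [0, -0.8, 0]}

```text
time_s: 11.15
position: [0.5069, 0.2393, 0.0873]
tcp_rot: [0.782, 0.623, -0.005, 0.004]
ft_force: [-0.4, -0.0, -2.0]
opening: 0.0239
grip_force: 68.7
```

```bash
python3 look.py pics/s6.png; python3 go.py .05 -0.7 .537 .3815 78.4 .107; python3 - <<'E'
import cv2
cv2.imwrite("pics/f.png",cv2.hconcat([cv2.resize(cv2.imread("pics/s6.png"),(400,255)),cv2.resize(cv2.imread("pics/wX.png"),(400,255))]))
E
```

```text
11.15 [0.5068608  0.23926557 0.08727303] [-0.43575622 -0.00857296 -1.99373033]
axis in tool [ 0.99962688 -0.02443035 -0.012217  ]
travel [0.0008, 0.0008, -0.0007] rot [0.0, 0.08, 0.08] |t| 0.001 0.1 tcp [0.5078 0.2397 0.088 ]
```

View pics/f.png

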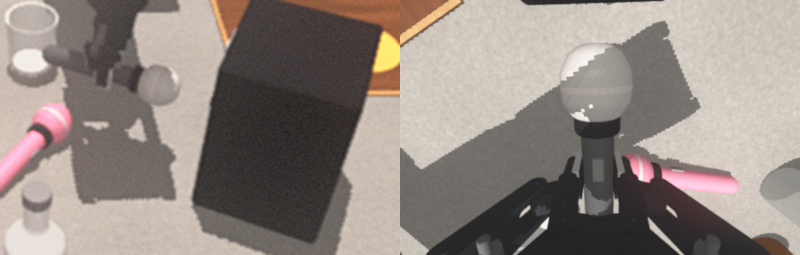

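```bash
python3 - <<'E'
import cv2,numpy as np
from h import *
from rig import robot
im=cv2.cvtColor(cv2.imread("pics/wX.png"),cv2.COLOR_BGR2GRAY)
print([(x,int(np.argmax(im[:,x]>90))) for x in range(210,380,20)])
r=[int(x) for x in np.where(im[1]<60)[0]];print(r[0],r[-1])
s=robot.state();d=robot.camera("wrist");T=np.eye(4);R=Ro.from_quat(s["tcp_rot"]).as_matrix();T[:3,:3]=R;T[:3,3]=s["position"]
W=np.linalg.inv(T@np.array(d["mount"]));d["R"]=W[:3,:3];d["t"]=W[:3,3];C["wrist"]=d
for x in (220,320,370):
    y=int(np.argmax(im[:,x]>90)); print((R.T@(onz("wrist",x,y,0)-s["position"])).round(4))
for x in (r[0],r[-1]): print((R.T@(onz("wrist",x,1,0)-s["position"])).round(4))
E
```

```text
[(210, 7), (230, 7), (250, 6), (270, 6), (290, 5), (310, 4), (330, 5), (350, 3), (370, 3)]
196 390
[ 0.1471 -0.0692  0.0853]
[0.1489 0.0016 0.0853]
[0.1495 0.0368 0.0853]
[ 0.1507 -0.0857  0.0852]
[0.1507 0.0508 0.0853]
```

The front edge measured in the wrist image gives a gap of about 54 mm. The axis is square to the front within 0.2° and about 2 mm off centre, so I'm handing in.

```bash
python3 -c "
from rig import robot
print(robot.close_job())"
```

```text
the job is handed in; nothing more can be done
None
```

The ball-headed microphone is out of its stand and held about level in front of the large cone, roughly 5 cm away and square to the front by my camera measurements; I handed the job in at about 11 s, with the grip still closed.

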